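Square a book into the corner stop and back it with a weight

TASK

Without gripping or lifting anything, push the small closed book along the table until it sits square in the inner corner of the aluminium corner stop: its spine flush along the long bar and its end flush against the short bar. Then push the larger (taller) of the two book weights along the table until it stands against the middle of the book's open long edge, the one away from the long bar. Leave the smaller weight, the loupe and the round tin where they are.

Things in the scene. Friction and masses are not known exactly. Their poses are not given: they have to be found in the camera images.
- corner_stop: fixed L-shaped aluminium stop, 20 mm high, bars 18 mm wide. Origin: inner corner at table level, z up. Long bar: inner face y = 0, from the corner 190 mm along -x (bar at y 0 to +18 mm). Short bar: inner face x = 0, 100 mm along -y (bar at x 0 to +18 mm). The book belongs on the -x, -y side, axes parallel; seated, its centre is at x = -55, y = -40 mm
- book: small closed brown book lying flat, 110 x 80 x 30 mm (x, y, z), about 0.3 kg, slides. Origin: centre of its underside; x along its length, z up. Spine: flat long face at y = +40 mm; open long edge: y = -40 mm; the end for the short bar: x = +55 mm. Starts on the stop's open side, spine turned roughly (within 30 degrees) to the long bar
- large_weight: larger of two round book weights, brass-like, 49 mm high: a cylinder 49 mm across up to z = 31 mm with an 18 mm wide knob on top; about 0.35 kg, slides. Origin: centre of its underside, z up. Touching the book's open edge, its axis is 64.5 mm from the book's centre line
- small_weight: smaller book weight, grey, 41 mm high, a cylinder 47 mm across up to z = 23 mm with an 18 mm wide knob; loose bystander. Origin: centre of its underside. The two weights stand 10 to 18 cm apart on the right of the table; either may be the nearer
- loupe: black stand loupe, 42 mm across, 34 mm high, loose; a bystander. Origin: the centre of its underside
- tin: round flat green tin, 64 mm across, 23 mm high, loose; a bystander. Origin: the centre of its underside
Things that resemble listed ones, but are neither listed nor needed, are in the scene too. Leave any blue or green look-alike of the large_weight alone.

How it is judged (in metres and radians):
On the way, in this order (a step that is already met when the one before it is completed fails the run):
1. the book sits square in the corner of the stop (x of book in the frame of corner_stop between -0.058 and -0.05 m and y of book in the frame of corner_stop between -0.043 and -0.035 m and angle between the x axis of book and the x axis of corner_stop, either way round below 0.035 rad and height (world z) of book below 0.004 m and angle between book's own z axis and vertical below 0.05 rad), for 0.2 s.
2. the larger weight stands against the middle of the book's open edge (y of large_weight in the frame of book between -0.0685 and -0.055 m and x of large_weight in the frame of book between -0.025 and 0.025 m and angle between large_weight's own z axis and vertical below 0.05 rad and height (world z) of large_weight below 0.005 m), for 0.2 s.
At the end, for the whole second after the job is handed in: The book lies flat, its spine within 3 mm of the long bar and its end within 3 mm of the short bar, square to them within 0.035 rad; the larger weight stands upright against the book's open long edge (gap at most 4 mm), within 25 mm of the middle of that edge; both at rest (all of step 1 and all of step 2 and linear speed of each of book, large_weight below 0.01 m/s); the robot touches nothing.
It fails at once if the book is lifted or tipped (height (world z) of book above 0.01 m or angle between book's own z axis and vertical above 0.2 rad).
It fails at once if a weight is lifted or tipped ((height (world z) of large_weight above 0.01 m or angle between large_weight's own z axis and vertical above 0.2 rad) or (height (world z) of small_weight above 0.01 m or angle between small_weight's own z axis and vertical above 0.2 rad)).
It fails at once if the large weight is taken between the fingers (body or knob) instead of pushed (horizontal distance between the grasp point and large_weight below 0.012 m and height (world z) of the grasp point below 0.055 m and contact force between the fingers and large_weight above 1 N).
It fails at once if the book is taken between the fingers instead of pushed (horizontal distance between the grasp point and book below 0.03 m and height (world z) of the grasp point below 0.038 m).
It fails at once if the small weight, the loupe or the tin is moved by more than 15 mm (distance of any of small_weight, loupe, tin from where it was at the start of the episode above 0.015 m).
It also fails if it takes over 67 s, if anything falls off the work surface, if the arm or the gripper's body presses on something with over 40 N, if the wrist force passes 120 N, or if a joint passes its speed limit or range.

ROBOT

A 7-joint arm with a two-finger parallel gripper is mounted at the origin on a cart in front of the work surface, level with it; the furniture and walls round the work are solid. World frame = base frame: x ahead of the robot, y to its left, z up, the work surface at z = 0. Lengths are in mm, angles in rad, forces in N, time in s.
With the tool pointing down it reaches from about 400 to 875 mm from the base axis. Payload 4.4 kg.
Tool frame: the origin (TCP) lies at the very end of the fingers, on their centre line; the grasp point (between the pads) lies 19 mm behind it; x points along the fingers, z is the direction in which the jaws open and shut, and the axes are right-handed (so a half turn about x gives the same grasp; the last joint's range is limited). The gripper opens to 85 mm and grips with 20 to 120 N. Pads are 22 mm wide; open, the fingers measure 114 mm over their backs; the gripper's body (76 mm by 85 mm) begins 54 mm behind the grasp point. The pads swing forward as they close: fully open they stand 13 mm farther back than shut.
Start: joints at [-1.339, 0.628, 0.038, 1.517, -0.027, 0.996, -0.02], TCP at [190.697, 621.412, 231.313] pointing down, gripper open.
Joint ranges: [-3.06, 3.06], [-0.37, 2.12], [-1.25, 1.32], [0.18, 2.47], [-1.1, 4.24], [0.23, 1.98], [-2.94, 2.94]. Speed limits (rad/s): [2.57, 2.57, 3.14, 3.14, 3.14, 3.14, 3.14].

INTERFACE

Orientations are given as [roll, pitch, yaw] about the fixed x, y, z axes, in that order (R = Rz(yaw) Ry(pitch) Rx(roll)).
In Python, from cell import ctrl gives the robot as it stands.
- The arm moves only by the shell command python3 -m inch 'ROWS'. ROWS is JSON, a list of rows, each a list of 5 numbers: the shift along the tool's x, y, z in cm, then the turn about the tool's x in degrees, then the finger opening in cm, from 0 to 8.54. A call has 1 to 20 rows; each row shifts and turns the pose as measured when the row begins, along the tool's axes as they then stand; what a row does not reach is not made up. A row lasts 1/8 s, in which the tool goes at most 62.5 mm and 10.7 degrees, less where a joint would pass 70% of its speed; a pose out of reach is approached as far as the arm can. A call with a gripper value outside its range is refused whole. The fingers move at their own pace and stop on an object; the grip force is fixed at half the most. Time passes only in rows, so rows that do not move let the fingers close. It gives the time, the measured TCP pose, the force and the opening at its end, in the units of the state.
- ctrl.read_state(): the state, without advancing time (a new reading comes with each control period).
- ctrl.get_image(name): name is "scene" or "top" or "wrist"; returns a dict with "frame" (384x512x3 uint8, red, green, blue), "z_map" (384x512 float32, mm along the optical axis (not along the pixel's ray), 0 where there is no reading), "K" (3x3 intrinsics, pixels), "k1" (the pictures are not rectified: a ray, as slopes to the right and down, at radius r is drawn at 1 + k1 r^2 times it, then the intrinsics apply), "eye" and "orientation" of the camera in the world; the wrist camera has in their place "mount" (4x4, takes a point from camera to tool coordinates, whose origin is the TCP and whose axes are the tool frame's). Camera axes: x right, y down, z forward; pixel columns grow to the right and rows downward; lengths in mm; the calibration is good to about 2 mm. A picture is of the moment at which its call begins: read the wrist's pose just before it.
- ctrl.finish_job(): hands the job in, once; it reports no verdict.
Trained networks look in the newest picture that a camera, given by its name, has taken for a name from the list of things; names that differ only in an ending like _2 or _b are one class to them, and where a whole thing is asked for, a point or a joint stands for the part that bears it (a point fixed in the world has none). Each returns a list of dicts, best first, with "confidence" (0 to 1); they miss things now and then, are a little off and sometimes report something else, mostly with a low value. They report only what shows in the picture. A call takes as long as a camera call. They do not tell look-alikes from the thing itself.
- ctrl.look_for(camera, label): "box" ([centre column, centre row, width, height] as shares, 0 to 1, of the picture: columns of its width, rows of its height, round what is visible of it).
- ctrl.pinpoint(camera, label): "xy" ([column, row] as shares, 0 to 1, of the picture: columns of its width, rows of its height: a listed point, or the origin of a listed thing).
The state is a dict: "clock": time; "qpos": joint angles; "qd": joint speeds; "tau": joint torques, N m; "eef_pos": TCP position; "tool_rot": TCP orientation; "force": force on the tool from outside, world axes, zero at the start; "torque": the same for the moment, N m; "width": finger opening in mm.
Only numpy, scipy, OpenCV 4.12 (cv2) and the standard library are available. Lean on these libraries where they do the work, as an engineer would, in place of code of your own. Each camera call takes 0.05 s, during which the arm holds its last target. There are 200 camera calls.

## Working session

There is one attempt and no reset: what is moved stays moved. The work goes in short steps, Python scripts to look and compute and a shell command to move; the robot and the scene stay as the last step left them, time stands still between calls to the robot, and variables do not carry over. Pictures are saved under pics/ and viewed, about 8 in all and at most 12, crops included, and the job is handed in when it is done.

```bash
mkdir -p pics; ls; cat > h.py <<'E'
from cell import ctrl
import numpy as np, cv2
from scipy.spatial.transform import Rotation as R
def pose():
    s=ctrl.read_state(); return np.array(s['eef_pos']), np.array(s['tool_rot'])
def cam(name):
    if name=='wrist':
        p,r=pose()
    im=ctrl.get_image(name)
    if name=='wrist':
        T=np.eye(4);T[:3,:3]=R.from_euler('xyz',r).as_matrix();T[:3,3]=p
        M=T@np.array(im['mount']);im['Rm'],im['t']=M[:3,:3],M[:3,3]
    else:
        o=np.array(im['orientation']);im['Rm']=o if o.shape==(3,3) else R.from_euler('xyz',o).as_matrix()
        im['t']=np.array(im['eye'])
    return im
def rays(im,uv):
    K=np.array(im['K']);d=(np.atleast_2d(uv).astype(float)-K[:2,2])/[K[0,0],K[1,1]];s=d.copy()
    for _ in range(20): s=d/(1+im['k1']*(s**2).sum(1,keepdims=True))
    return np.c_[s,np.ones(len(s))]
def at_z(im,uv,z):
    w=rays(im,uv)@im['Rm'].T
    return im['t']+w*((z-im['t'][2])/w[:,2])[:,None]
def cloud(im):
    h,w=im['z_map'].shape;v,u=np.mgrid[:h,:w]
    c=rays(im,np.c_[u.ravel(),v.ravel()])*im['z_map'].reshape(-1,1)
    c=c@im['Rm'].T+im['t'];c[im['z_map'].ravel()==0]=np.nan
    return c.reshape(h,w,3)
def save(im,n): cv2.imwrite('pics/'+n+'.png',im['frame'][:,:,::-1])
E
python3 - <<'E'
from h import *
np.set_printoptions(precision=1,suppress=True)
s=ctrl.read_state();print(s)
im=cam('top');print(im['orientation'],im['eye'],im['k1'],im['K'])
save(im,'top1')
for n in ['corner_stop','book','large_weight','small_weight','loupe','tin']:
    for d in ctrl.pinpoint('top',n)[:4]:
        uv=np.array(d['xy'])*[512,384];print(n,round(d['confidence'],2),uv,at_z(im,uv,0)[0])
E
```

```text
pics
{'clock': 0.0, 'qpos': array([-1.3,  0.6,  0. ,  1.5, -0. ,  1. , -0. ]), 'qd': array([ 0.,  0., -0., -0., -0., -0.,  0.]), 'tau': array([  0. , -56.3,   1.2, -19.3,   0. ,   0. ,   0. ]), 'eef_pos': array([190.5, 620.8, 230.4]), 'tool_rot': array([-3.1,  1.6, -1.8]), 'force': array([-0.3,  0.4, -0.3]), 'torque': array([-0.1, -0.1, -0.1]), 'width': 85.50370280083216}
[-3.   0.  -1.6] [ 370.4  106.4 1282.4] -0.18749483770687858 [[470.3   0.  254.6]
 [  0.  470.3 198.3]
 [  0.    0.    1. ]]
corner_stop 0.83 [220.7 176.6] [652.8 202.2   0. ]
book 0.83 [276.6 217.5] [533.6  50.3   0. ]
book 0.59 [372.5 234.1] [ 479.6 -213.6    0. ]
large_weight 0.79 [373.1 235.7] [ 475.  -215.1    0. ]
large_weight 0.74 [319.2 174.4] [651.6 -73.3   0. ]
large_weight 0.54 [335.3 268. ] [ 390.4 -105.2    0. ]
large_weight 0.25 [161.9 215.4] [547.8 367.6   0. ]
small_weight 0.49 [362.1 191.7] [ 599.2 -191.8    0. ]
loupe 0.77 [290.1 145.2] [738.3   4.8   0. ]
tin 0.77 [162.9 214.1] [551.2 364.7   0. ]
```

```bash
python3 - <<'E'
from h import *
np.set_printoptions(precision=3,suppress=True)
print(pose(), R.from_euler('xyz',pose()[1]).as_matrix())
im=cam('top'); c=cloud(im); np.save('c.npy',c); np.save('f.npy',im['frame'])
cv2.imwrite('pics/top2.png',cv2.resize(im['frame'][110:300,120:420,::-1],(800,507),interpolation=cv2.INTER_CUBIC))
z=c[:,:,2]
v,u=np.mgrid[:384,:512]
m=((z>9)&(z<70)&(c[:,:,0]>330)&(c[:,:,0]<900)&(abs(c[:,:,1])<500)).astype(np.uint8)
n,l,st,ce=cv2.connectedComponentsWithStats(m)
for i in range(1,n):
    if st[i,4]>25:
        q=c[l==i];b=cv2.minAreaRect(q[:,:2].astype(np.float32));print(ce[i],st[i,4],np.nanpercentile(q[:,2],[20,50,95]),b,np.median(im['frame'][l==i],axis=0))
E
```

```text
(array([190.66 , 621.287, 231.101]), array([ 3.102,  1.57 , -1.908])) [[-0.    -0.956  0.293]
 [-0.     0.293  0.956]
 [-1.     0.    -0.   ]]
[336.318 127.182] 1869 [44.303 56.173 61.555] ((814.0460815429688, -129.29510498046875), (191.57977294921875, 166.01377868652344), 8.308215141296387) [164. 162. 163.]
[197.112 113.54 ] 1132 [31.925 34.808 40.179] ((836.7088012695312, 266.25225830078125), (148.58560180664062, 85.23177337646484), 21.99363136291504) [19.  18.5 18. ]
[244.692  96.115] 78 [25.905 39.133 54.738] ((877.5077514648438, 129.07521057128906), (19.94415855407715, 21.100494384765625), 68.47918701171875) [84. 79. 63.]
[140.233 120.808] 2090 [12.204 16.972 50.587] ((804.089111328125, 419.49456787109375), (161.00839233398438, 191.71249389648438), 89.92800903320312) [105.  87.  63.]
[259.575 120.814] 285 [28.159 32.223 58.339] ((800.0366821289062, 89.47991943359375), (41.97071838378906, 46.29378128051758), 88.54576873779297) [143. 137. 134.]
[292.809 146.043] 188 [19.082 27.665 36.392] ((728.6570434570312, 0.00685882568359375), (38.485084533691406, 38.54071807861328), 24.803627
[... 793 characters left out ...]
98278808594), 88.31556701660156) [97. 64. 50.]
[160.609 212.416] 447 [20.434 22.415 26.785] ((553.4429931640625, 366.3692932128906), (64.26211547851562, 63.59490966796875), 47.526119232177734) [62. 88. 76.]
[373.032 236.085] 282 [27.838 30.383 48.113] ((471.9786682128906, -209.0137939453125), (47.075443267822266, 48.70535659790039), 85.41236114501953) [166. 134.  83.]
[338.324 265.724] 293 [27.24  30.199 48.037] ((394.96527099609375, -110.44236755371094), (49.73295593261719, 47.90418243408203), 87.49147033691406) [ 37.  80. 163.]
[368.048 270.546] 273 [27.39  29.994 47.194] ((380.0028076171875, -190.37918090820312), (46.53746795654297, 46.159427642822266), 82.59069061279297) [ 44. 131.  60.]
```

View pics/top2.png

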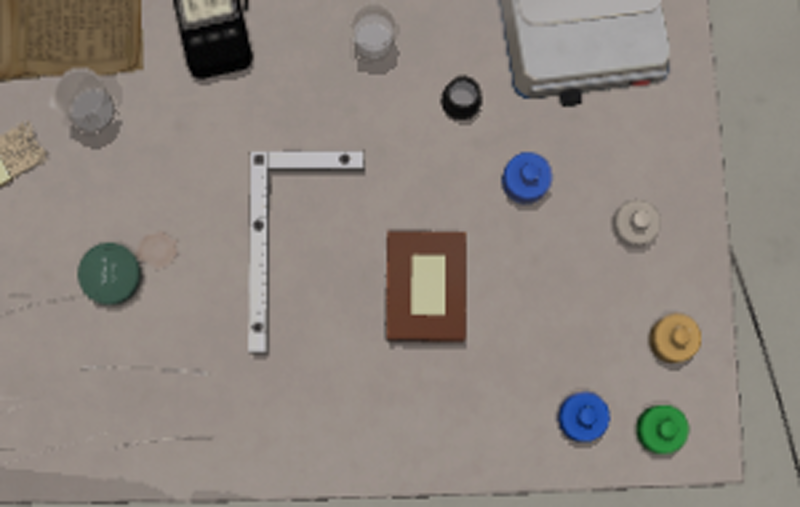

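The top view shows the L stop with its inner corner at crop (268,168). The book is at (426,287), brass weight at (676,338) and grey weight at (637,222). Two blue and one green look-alike are also there. World +x is up and +y is left. I'll refine the stop's fit while moving in behind the book.

```bash
cat > stop.py <<'E'
from h import *
def fit(im=None):
    im=im or cam('top'); g=im['frame'].min(axis=2)
    m=(g>165).astype(np.uint8); m[:150]=0;m[260:]=0;m[:,:205]=0;m[:,265:]=0
    # inner edges by subpixel half-level crossing
    out=[]
    gf=g.astype(float)
    def cross(line,start):  # from bright outwards
        for i in range(start,len(line)-1):
            if line[i]>=155>line[i+1]: return i+(line[i]-155)/(line[i]-line[i+1])
    long=[];short=[]
    for v in range(185,235):
        x=cross(gf[v],216)
        if x and x<230: long.append([x,v])
    for u in range(232,252):
        y=cross(gf[:,u],169)
        if y and y<185: short.append([u,y])
    L=at_z(im,np.array(long),20)[:,:2];S=at_z(im,np.array(short),20)[:,:2]
    def ln(P):
        P=np.float32(P);l=cv2.fitLine(P,cv2.DIST_HUBER,0,.01,.01).ravel();return l
    l,s=ln(L),ln(S)
    t=np.linalg.solve(np.c_[l[:2],-s[:2]],s[2:]-l[2:]);c=l[2:]+t[0]*l[:2]
    return c,np.degrees(np.arctan(l[1]/l[0])),np.degrees(np.arctan(-s[0]/s[1])),len(long),len(short)
if __name__=='__main__':
    im=cam('top');print(fit(im))
    c=cloud(im);q=c[(abs(c[:,:,2]-30)<6)&(c[:,:,0]>440)&(c[:,:,0]<670)&(c[:,:,1]>-30)&(c[:,:,1]<200)]
    print(cv2.minAreaRect(np.float32(q[:,:2])),len(q));print(pose())
E
python3 stop.py
```

```text
(array([661.07007, 204.39429], dtype=float32), np.float32(-0.8975362), np.float32(-1.661031), 47, 20)
((586.1317749023438, 76.87649536132812), (261.08319091796875, 124.5155258178711), 32.02821350097656) 1209
(array([190.65932624, 621.38021692, 231.23402305]), array([ 2.79789194,  1.57065693, -2.2122699 ]))
```

```bash
python3 -m inch '[[0,0,0,10.5,5],[0,0,0,10.5,5],[0,0,0,10.5,5],[0,0,0,10.5,5],[0,0,0,10.5,5],[0,0,0,10.5,5],[0,0,0,9,5]]'
```

```text
clock: 1.32
eef_pos: [190.4, 621.4, 231.4]
tool_rot: [2.744, 1.569, 2.728]
force: [0.5, 0.3, -0.3]
width: 50.1
```

```bash
python3 -m inch '[[0,-2,1,0,5],[0,-4,2,0,5],[0,-4.5,2.3,0,5],[0,-4.5,2.3,0,5],[0,-4.5,2.3,0,5],[0,-4.5,2.3,0,5],[0,-4.5,2.3,0,5],[0,-4.5,2.3,0,5],[0,-4.5,2.3,0,5],[0,-4.5,2.3,0,5],[0,-4.5,2.3,0,5],[0,-4.5,2.3,0,5],[0,-4.5,2.3,0,5],[0,-4.5,2.3,0,5],[0,-4,2,0,5],[0,-3,1.5,0,5]]'; python3 -c "
from h import *
p,r=pose();print(p,R.from_euler('xyz',r).as_matrix().round(3))"
```

```text
clock: 3.32
eef_pos: [533.8, -67.8, 231.0]
tool_rot: [0.832, 1.558, 0.826]
force: [1.1, 0.2, 0.0]
width: 49.7
[533.76298147 -67.7635266  230.95066634] [[ 0.009  0.006  1.   ]
 [ 0.01   1.    -0.006]
 [-1.     0.01   0.009]]
```

```bash
python3 -m inch '[[4,0,0,0.9,5],[5,0,0,0,5],[5,0,0,0,5],[4,0,0,0,5],[2.5,0,0,0,5],[1.2,0,0,0,5],[0.5,0,0,0,5],[0,0,0,0,5]]'; python3 - <<'E'
from h import *
p,r=pose();print(p,R.from_euler('xyz',r).as_matrix().round(3))
im=cam('wrist');save(im,'w1')
E
```

```text
clock: 4.32
eef_pos: [543.4, -70.9, 5.4]
tool_rot: [0.366, 1.549, 0.338]
force: [0.6, -0.0, 0.2]
width: 49.7
[543.42221401 -70.86047818   5.43609616] [[ 0.021  0.028  0.999]
 [ 0.007  1.    -0.028]
 [-1.     0.008  0.021]]
```

View pics/w1.png

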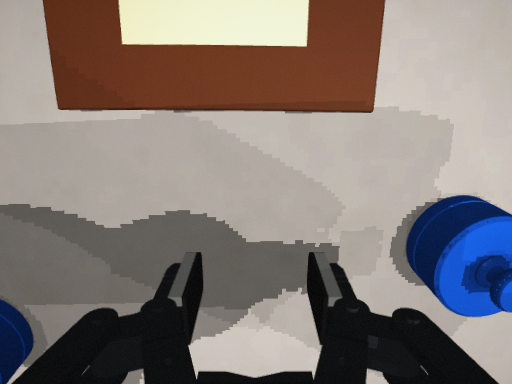

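```bash
python3 -m inch '[[-0.2,0,-0.7,-0.5,5],[0,1,-0.6,0,5],[0,2,0,0,5],[0,2,0,0,5],[0,1,0,0,5],[0,1,0,0,5],[0,1.5,0,0,5],[0,1.5,0,0,5],[0,1.5,0,0,5],[0,1.5,0,0,5],[0,1.5,0,0,5],[0,1.5,0,0,5],[0,1,0,0,5],[0,1,0,0,5]]'; python3 - <<'E'
from h import *
p,r=pose();print(p,R.from_euler('xyz',r).as_matrix().round(3))
im=cam('top');cv2.imwrite('pics/top3.png',cv2.resize(im['frame'][130:280,200:400,::-1],(800,600),interpolation=cv2.INTER_CUBIC))
E
```

```text
clock: 6.12
eef_pos: [532.8, 115.5, 12.0]
tool_rot: [0.075, 1.545, 0.054]
force: [-1.4, -20.7, 3.3]
width: 50.4
[532.83200575 115.54525789  11.95643011] [[ 0.026  0.021  0.999]
 [ 0.001  1.    -0.021]
 [-1.     0.002  0.026]]
```

View pics/top3.png

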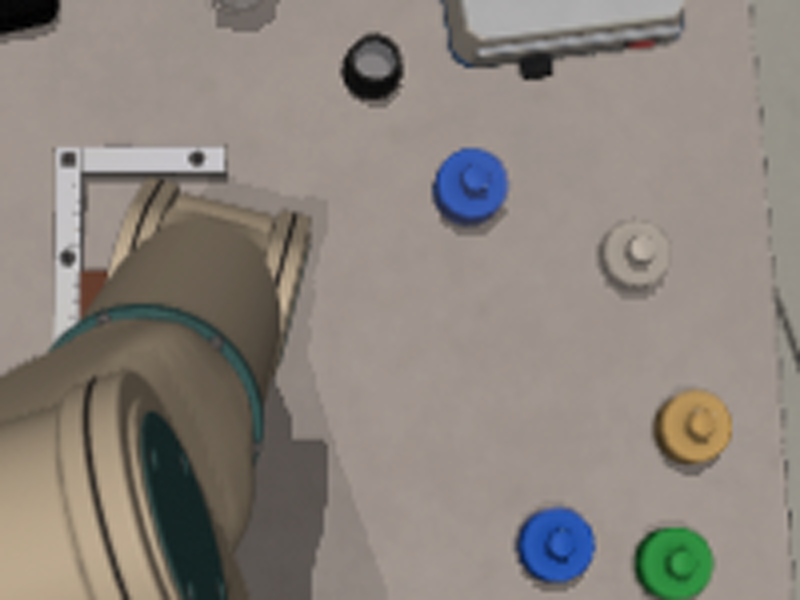

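```bash
python3 -m inch '[[0,-1.5,0,0,5],[0,-2,0,0,5],[-3,0,0,0,5],[-4,0,0,0,5],[-2,2,-2.5,0,5],[0,4,-4,-10,4.5],[0,2,-3.2,-10,4],[0,0,0,-10,4],[0,0,0,-10,4],[0,0,0,-10,4],[0,0,0,-10,4],[0,0,0,-10,4],[0,0,0,-10,4],[0,0,0,-9,4],[0,0,0,0,4]]'; python3 - <<'E'
from h import *
p,r=pose();print(p,R.from_euler('xyz',r).as_matrix().round(3),ctrl.read_state()['qpos'])
im=cam('wrist');c=cloud(im);q=c[(abs(c[:,:,2]-30)<4)&(c[:,:,0]<670)]
print(cv2.minAreaRect(np.float32(q[:,:2])));save(im,'w2')
E
```

```text
clock: 8.05
eef_pos: [431.2, 153.4, 105.0]
tool_rot: [-1.335, 1.54, 0.236]
force: [0.1, -0.4, -1.0]
width: 40.1
[431.19715337 153.3825996  104.9828028 ] [[ 0.03  -1.    -0.   ]
 [ 0.007  0.     1.   ]
 [-1.    -0.03   0.007]] [-0.39074194  0.56637775 -0.0234103   2.18311253  0.05081705  0.36182906
  1.11312688]
((534.6427612304688, 162.8467254638672), (74.65324401855469, 111.99118041992188), 89.4505844116211)
```

View pics/w2.png

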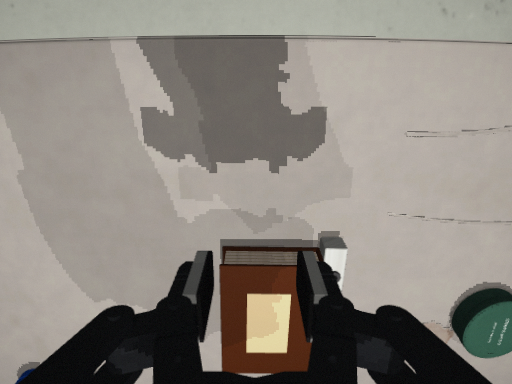

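```bash
python3 -m inch '[[2,0,0.5,0,3.5],[4,0,0.5,0,3.5],[2,0,0,0,3.5],[1,0,0,0,3.5],[0.4,0,0,0,3.5],[0,-1,0,0,3.5],[0,-1.5,0,0,3.5],[0,-1,0,0,3.5],[0,-1.2,0,0,3.5],[0,-1.2,0,0,3.5],[0,-1.2,0,0,3.5],[0,-1,0,0,3.5]]'; python3 - <<'E'
from h import *
p,r=pose();print(p,R.from_euler('xyz',r).as_matrix().round(3))
E
```

```text
clock: 9.6
eef_pos: [519.5, 158.7, 18.8]
tool_rot: [-1.575, 1.545, -0.029]
force: [-1.3, -0.6, -1.1]
width: 34.9
[519.45186316 158.69063553  18.83151317] [[ 0.026 -0.999  0.024]
 [-0.001  0.024  1.   ]
 [-1.    -0.026 -0.   ]]
```

```bash
python3 -m inch '[[0,0.8,0,0,3.5],[1.1,0,0.3,0,3.5],[0,-0.8,0,0,3.5],[0,-0.8,0,0,3.5],[0,-0.8,0,0,3.5],[0,-0.6,0,0,3.5],[0,-0.4,0,0,3.5]]'; python3 - <<'E'
from h import *
p,r=pose();print(p,R.from_euler('xyz',r).as_matrix().round(3))
E
```

```text
clock: 10.48
eef_pos: [538.6, 161.5, 6.8]
tool_rot: [-1.914, 1.558, -0.365]
force: [-11.7, 1.1, 7.6]
width: 34.7
[538.62733845 161.51844816   6.84392337] [[ 0.012 -1.     0.022]
 [-0.004  0.022  1.   ]
 [-1.    -0.012 -0.004]]
```

```bash
python3 -m inch '[[0,-0.4,0,0,3.5],[0,-0.4,0,0,3.5],[0,-0.5,0,0,3.5]]'; python3 - <<'E'
from h import *
p,r=pose();print(p)
im=cam('wrist');save(im,'w3')
E
```

```text
clock: 10.85
eef_pos: [538.3, 161.3, 6.1]
tool_rot: [2.291, 1.556, -2.44]
force: [-13.3, 0.2, 9.2]
width: 35.1
[538.31474397 161.28419775   6.14261634]
```

```bash
python3 -m inch '[[0,1.5,0,0,3.5],[0,2,0,0,3.5],[-3,0,0,0,3.5],[-5,0,0,0,3.5],[-5,0,0,0,3.5],[-4,0,0,0,3.5],[0,0,0,0,3.5]]'; python3 - <<'E'
from h import *
p,r=pose();print(p)
im=cam('wrist');c=cloud(im);np.savez('w4.npz',c=c,f=im['frame']);save(im,'w4')
E
```

```text
clock: 11.78
eef_pos: [509.4, 163.8, 183.0]
tool_rot: [2.357, 1.562, -2.377]
force: [0.8, 0.1, 0.1]
width: 34.9
[509.39642017 163.80465208 183.03335872]
```

View pics/w4.png

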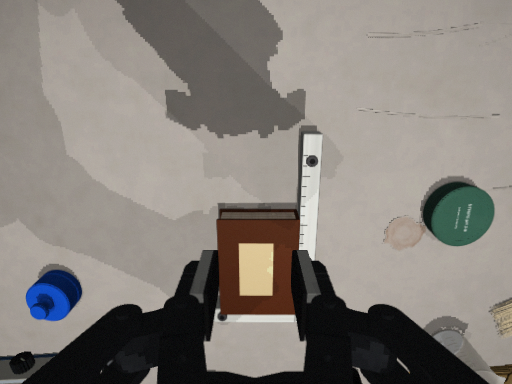

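```bash
python3 -m inch '[[0,0,0,10.5,3],[0,0,0,10.5,3],[0,0,0,10.5,3],[0,0,0,10.5,3],[0,0,0,10.5,3],[0,0,0,10.5,3],[0,0,0,10.5,3],[0,0,0,10.5,3],[0,0,0,10.5,3],[0,0,0,10.5,3],[0,0,0,5,3],[0,-2,0.5,0,3],[0,-4,1,0,3],[0,-5,1.4,0,3],[0,-5,1.4,0,3],[0,-5,1.4,0,3],[0,-5,1.4,0,3],[0,-5,1.4,0,3],[0,-4,1,0,3],[0,-2,0.5,0,3]]'; python3 - <<'E'
from h import *
np.set_printoptions(precision=3,suppress=True)
p,r=pose();M=R.from_euler('xyz',r).as_matrix();print(p,M)
im=cam('top');save(im,'t4');cv2.imwrite('pics/top4.png',cv2.resize(im['frame'][150:270,200:360,::-1],(800,600),interpolation=cv2.INTER_CUBIC))
from stop import fit
im['frame'].setflags(write=1) if False else None
c=cloud(im);
q=c[(c[:,:,2]>27.0)&(c[:,:,2]<34)&(c[:,:,0]>530)&(c[:,:,0]<670)&(c[:,:,1]>90)&(c[:,:,1]<215)]
print('book',cv2.minAreaRect(np.float32(q[:,:2])),len(q))
for x0,y0 in [(472,-209)]:
    q=c[(c[:,:,2]>24)&(c[:,:,2]<60)&(np.hypot(c[:,:,0]-x0,c[:,:,1]-y0)<45)];print('weight',cv2.minAreaRect(np.float32(q[:,:2])))
E
```

```text
clock: 14.32
eef_pos: [434.3, -246.7, 170.9]
tool_rot: [-2.214, 1.517, -2.621]
force: [0.2, 0.2, -0.6]
width: 30.4
[ 434.263 -246.667  170.871] [[-0.047  0.395  0.918]
 [-0.027  0.918 -0.396]
 [-0.999 -0.043 -0.032]]
book ((605.4180297851562, 167.05618286132812), (87.67813873291016, 124.77608489990234), 89.2732925415039) 974
weight ((472.5332336425781, -209.5406036376953), (47.72056579589844, 46.77413558959961), 15.973484992980957)
```

View pics/top4.png

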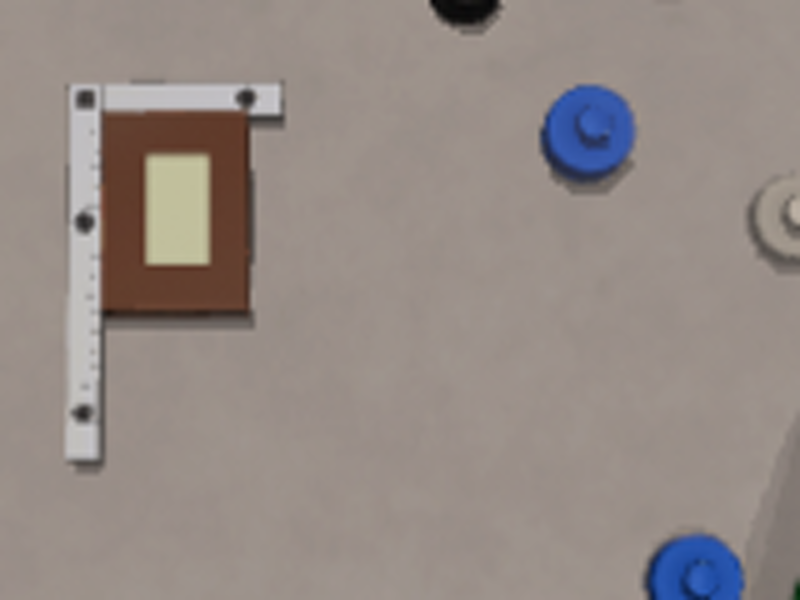

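The book sits flush against both bars (book corner at crop (103,111) in the inner corner). Now I'll descend behind the brass weight.

```bash
python3 -m inch '[[2,0.3,1.3,0,3],[4,0.3,1.3,0,3],[4,0,0,0,3],[3,0,0,0,3],[1.5,0,0,0,3],[0,0,0,0,3]]'; python3 - <<'E'
from h import *
np.set_printoptions(precision=3,suppress=True)
p,r=pose();M=R.from_euler('xyz',r).as_matrix();print(p,M)
print('weight in tool',M.T@(np.array([472.5,-209.5,0])-p))
E
```

```text
clock: 15.12
eef_pos: [445.6, -264.3, 19.4]
tool_rot: [-2.228, 1.51, -2.638]
force: [0.3, -0.5, 0.4]
width: 30.1
[ 445.617 -264.292   19.377] [[-0.053  0.397  0.916]
 [-0.029  0.917 -0.398]
 [-0.998 -0.048 -0.037]]
weight in tool [16.318 61.82   3.518]
```

```bash
python3 -m inch '[[0.8,0,0.4,0,3],[0,0.8,0,0,3],[-0.1,1.5,0,0,3],[-0.1,1.5,0,0,3],[-0.1,1.5,0,0,3],[-0.1,1.5,0,0,3]]'; python3 - <<'E'
from h import *
np.set_printoptions(precision=3,suppress=True)
p,r=pose();M=R.from_euler('xyz',r).as_matrix();print(p,M)
im=cam('top');c=cloud(im);f=im['frame'].astype(int)
b=(f[:,:,0]-f[:,:,2]>50)&(f[:,:,0]<240)&(abs(c[:,:,2]-30)<30)&(c[:,:,1]<0);q=c[b];print(cv2.minAreaRect(np.float32(q[:,:2])),b.sum(),np.nanpercentile(q[:,2],[10,50,90]))
print('target in tool',M.T@(np.array([604,101,0])-p))
E
```

```text
clock: 15.88
eef_pos: [479.4, -201.0, 14.6]
tool_rot: [-2.155, 1.513, -2.564]
force: [-0.6, -1.3, -1.3]
width: 30.0
[ 479.398 -200.982   14.56 ] [[-0.049  0.397  0.917]
 [-0.032  0.917 -0.398]
 [-0.998 -0.048 -0.032]]
((602.4741821289062, -182.23928833007812), (36.51482391357422, 268.97021484375), 82.86581420898438) 172 [27.237 31.059 48.304]
target in tool [ -1.096 326.953  -5.62 ]
```

```bash
python3 -m inch '[[0,1.6,-0.1,0,3],[0,1.6,-0.1,0,3],[0,1.6,-0.1,0,3],[0,1.6,0,0,3],[0,1.6,0,0,3],[0,1.6,0,0,3]]'; python3 - <<'E'
from h import *
np.set_printoptions(precision=3,suppress=True)
p,r=pose();M=R.from_euler('xyz',r).as_matrix();print(p,M)
print('target in tool',M.T@(np.array([604,101,0])-p))
im=cam('wrist');save(im,'w5')
E
```

```text
clock: 16.68
eef_pos: [517.4, -107.5, 11.1]
tool_rot: [-2.105, 1.512, -2.515]
force: [-1.9, -3.2, 4.7]
width: 30.2
[ 517.401 -107.534   11.072] [[-0.048  0.397  0.917]
 [-0.034  0.917 -0.398]
 [-0.998 -0.051 -0.03 ]]
target in tool [ -0.248 226.046  -3.357]
```

View pics/w5.png

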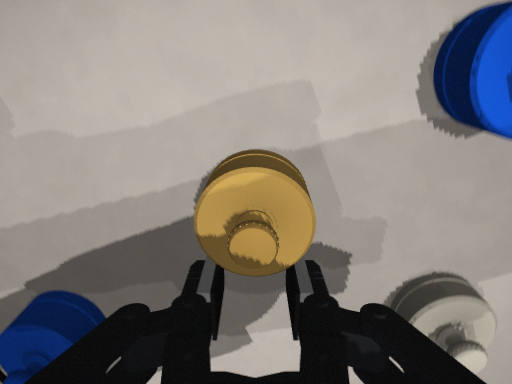

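```bash
python3 -m inch '[[-0.1,1.6,-0.05,0,3],[-0.1,1.6,-0.05,0,3],[-0.1,1.6,-0.05,0,3],[-0.1,1.6,0,0,3],[-0.05,1.6,0,0,3],[-0.05,1.6,0,0,3],[-0.05,1.6,0,0,3],[-0.05,1.2,0,0,3],[-0.05,1,0,0,3]]'; python3 - <<'E'
from h import *
np.set_printoptions(precision=3,suppress=True)
p,r=pose();M=R.from_euler('xyz',r).as_matrix();print(p,M)
print('target in tool',M.T@(np.array([604,101,0])-p))
im=cam('wrist');save(im,'w6')
E
```

```text
clock: 17.85
eef_pos: [573.0, 28.7, 10.5]
tool_rot: [-2.149, 1.513, -2.554]
force: [-1.5, -2.9, 2.3]
width: 30.1
[573.012  28.717  10.496] [[-0.048  0.393  0.918]
 [-0.032  0.918 -0.395]
 [-0.998 -0.048 -0.031]]
target in tool [ 6.691 79.06   0.243]
```

View pics/w6.png

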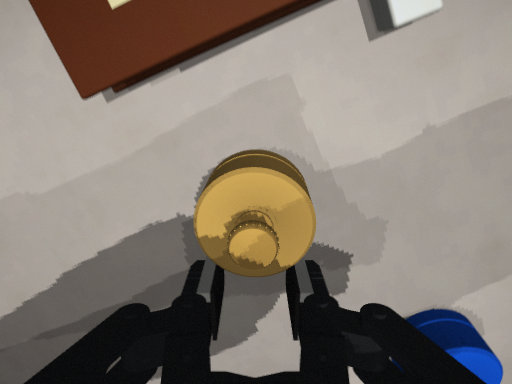

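```bash
python3 -m inch '[[-0.05,1,0,0,3],[-0.05,1,0,0,3],[-0.05,0.8,0,0,3],[0,0.6,0,0,3],[0,0.4,0,0,3],[0,0.3,0,0,3]]'; python3 -c "
from h import *
p,r=pose();M=R.from_euler('xyz',r).as_matrix();print(p,M.T@(np.array([604,101,0])-p))"
```

```text
clock: 18.65
eef_pos: [590.3, 69.3, 10.0]
tool_rot: [-2.154, 1.513, -2.559]
force: [-1.6, -2.5, 2.7]
width: 29.8
[590.29349362  69.34125718  10.01251851] [ 8.32867965 34.94083032  0.40781557]
```

```bash
python3 -m inch '[[0,0.3,0,0,3],[0,0.3,0,0,3],[0,0.2,0,0,3]]'; python3 -c "
from h import *
p,r=pose();M=R.from_euler('xyz',r).as_matrix();print(p,M.T@(np.array([604,101,0])-p))
im=cam('wrist');save(im,'w7')"
```

```text
clock: 19.02
eef_pos: [591.7, 72.5, 9.9]
tool_rot: [-2.12, 1.506, -2.528]
force: [-3.2, -5.8, 4.4]
width: 30.0
[591.72927645  72.49145335   9.89078236] [ 8.16861451 31.53312446  0.26695235]
```

View pics/w7.png

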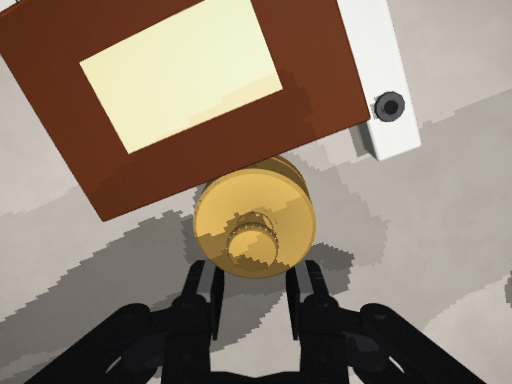

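```bash
python3 -m inch '[[0,0.3,0,0,3],[0,0.4,0,0,3],[0,0.4,0,0,3]]'; python3 -c "
from h import *
p,r=pose();print(p)"; python3 -m inch '[[0,-0.5,0,0,3],[0,-1.5,0,0,3],[0,-3,0,0,3],[-3,-2,0,0,3],[-5,0,0,0,3],[-5,-3,0,0,3],[-4,-5,0,0,3],[0,-6,0,0,3],[0,-6,0,0,3],[0,-6,0,0,3],[0,-3,0,0,3],[0,0,0,0,3]]'
python3 - <<'E'
from h import *
from scipy.ndimage import median_filter
im=cam('top');cv2.imwrite('pics/top5.png',cv2.resize(im['frame'][150:270,200:360,::-1],(800,600),interpolation=cv2.INTER_CUBIC))
save(im,'t5');c=cloud(im);f=im['frame'].astype(int)
b=(f[:,:,0]-f[:,:,2]>50)&(np.hypot(c[:,:,0]-604,c[:,:,1]-101)<45)&(c[:,:,2]>24)&(c[:,:,2]<36)&(f[:,:,1]>90)
q=c[b];print('weight',cv2.minAreaRect(np.float32(q[:,:2])),b.sum())
b=(f[:,:,0]-f[:,:,2]>25)&(f[:,:,1]<90)&(c[:,:,0]>530)&(c[:,:,0]<680)&(c[:,:,1]>100)&(c[:,:,1]<220)&(c[:,:,2]>26)
q=c[b];print('book',cv2.minAreaRect(np.float32(q[:,:2])),b.sum())
E
```

```text
clock: 19.45
eef_pos: [591.6, 72.5, 9.8]
tool_rot: [-2.069, 1.491, -2.481]
force: [-3.5, -9.4, 8.9]
width: 29.9
[591.59521811  72.51414067   9.80846535]
clock: 20.95
eef_pos: [457.8, -256.3, 206.6]
tool_rot: [-2.01, 1.507, -2.419]
force: [0.0, 0.7, -0.5]
width: 30.1
weight ((603.6098022460938, 99.43622589111328), (43.42494583129883, 45.069786071777344), 88.32765197753906) 194
book ((604.0203857421875, 151.28292846679688), (103.00141143798828, 109.01069641113281), 89.25404357910156) 828
```

View pics/top5.png

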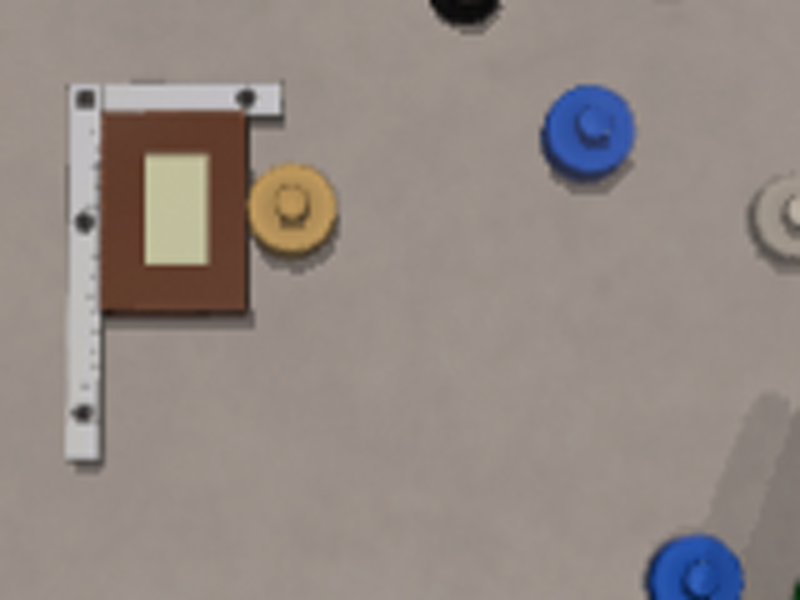

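The brass weight touches the middle of the book's open edge, the book is flush with both bars, and the arm is clear, so I'll hand in.

```bash
python3 -c "
from cell import ctrl
print(ctrl.read_state()['qd'].round(4));print(ctrl.finish_job())"
```

```text
[-0.0422  0.0074 -0.0316 -0.0013 -0.0057  0.0065 -0.0099]
the job is handed in; nothing more can be done
None
```

I pushed the book flush against the long bar, then along it into the short bar. Then I pushed the brass weight up against the book's open edge, backed the arm away and handed the job in at about 21 s. No verdict comes back, so the outcome rests on my own checks.

- **Book:** the last top view shows it flush with both bars and square. The arm stalled at about 21 N against the long bar and 13 N against the short bar, which confirms contact.
- **Brass weight:** it measured (604, 99) mm against a target of (604, 101) mm. That puts it at the middle of the open edge, and it stalled with about 10 N of sideways force when pressed against the book.
- **Bystanders:** I planned every path clear of the small weight, loupe and tin, and those in view (small weight, loupe edge) looked unmoved. I did not re-measure their positions at the end.
- **One failed check:** in the final image, my colour and height fit for the book picked up the weight's shadowed edge as well, giving a size of 103 × 109 mm. I ignored that number and relied on the picture and the contact forces instead.

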